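Roll the yellow pencil carton into the packing crate

TASK

On the illustrator's desk, push the yellow pencil carton along its lane of rollers until it is wholly inside the crate bay at the end of that lane, lying flat. Roll it there, do not lift it off the rollers, and leave the blue carton in the other lane where it is.

Things in the scene. Friction and masses are not known exactly. Their poses are not given: they have to be found in the camera images.
- carton_yellow: Closed yellow carton with a white label of coloured stripes on top, 0.25 to 0.5 kg, 64 mm wide (own x), 100 mm long (own y, along the lane), 46 mm tall. Origin: centre of its underside; z up. It stands on the rollers in either of the two lanes, its +y roughly along the track's +y, so the rear face, the one to push, is at its own y = -50 mm.
- carton_blue: The same carton in blue, standing in the other lane: leave it alone. Same size, same origin and axes as the yellow one.
- track: Fixed roller track, 200 mm wide (own x), origin on the desk; z up. Push along own +y, about to the robot's left. Two lanes centred at own x = -52 and +52 mm; grey idle rollers, tops 60 mm above the desk, from own y = -227 to +67 mm, dragging enough that a slowly pushed carton stops when left. Guide rails 74 mm high leave lanes 76 mm wide; the loading end (y = -240 mm) is open. The crate is at the +y end.
- crate_mouth (a point): Floor height of the crate's open mouth, mid-width, at own y = +70 mm of the track, same axes. Fixed plywood crate, one open-topped bay per lane: 80 mm wide, 130 mm deep (to the back wall at this point's y = +130 mm), floor 57 mm and walls 95 mm above the desk. A carton is wholly inside when its rear face is past the mouth: its origin at this point's y = +50 to +80 mm.

How it is judged (in metres and radians):
At the end, for the whole second after the job is handed in: The yellow carton lies flat (within 7 degrees) and at rest on the floor of the crate bay of its lane (within 20 mm of the lane's centre line), its rear face inside the mouth or sticking out by at most 5 mm; the blue carton is where it was, within 20 mm (y of carton_yellow in the frame of track between 0.115 and 0.155 m and z of carton_yellow in the frame of track between 0.05 and 0.066 m and (x of carton_yellow in the frame of track between -0.072 and -0.032 m or x of carton_yellow in the frame of track between 0.032 and 0.072 m) and angle between carton_yellow's own z axis and vertical below 0.12 rad and linear speed of carton_yellow below 0.02 m/s); the robot touches nothing.
It fails at once if the yellow carton is lifted off the rollers by more than 25 mm (z of carton_yellow in the frame of track above 0.085 m).
It fails at once if the blue carton is moved by more than 20 mm (distance of carton_blue from where it was at the start of the episode above 0.02 m).
It also fails if it takes over 35 s, if anything falls off the work surface, if the arm or the gripper's body presses on something with over 40 N, if the wrist force passes 120 N, or if a joint passes its speed limit or range.

ROBOT

A 6-joint arm with a two-finger parallel gripper is mounted at the origin on the work surface. World frame = base frame: x ahead of the robot, y to its left, z up, the work surface at z = 0. Lengths are in mm, angles in rad, forces in N, time in s.
With the tool pointing down it reaches from about 400 to 925 mm from the base axis. Payload 12.5 kg.
Tool frame: the origin (TCP) lies at the very end of the fingers, on their centre line; the grasp point (between the pads) lies 19 mm behind it; z points along the fingers, y is the line along which they close (so a half turn about z gives the same grasp; the last joint's range is limited). The gripper opens to 95 mm and grips with 3 to 60 N. Pads are 20 mm wide; open, the fingers measure 119 mm over their backs; the gripper's body (75 mm by 180 mm) begins 59 mm behind the grasp point.
Start: joints at [1.116, 0.491, 1.559, -0, 1.092, -0.106], TCP at [213.591, 587.389, 214.661] pointing down, gripper open.
Joint ranges: [-3.1, 3.1], [-0.84, 2.19], [0.05, 2.79], [-1.13, 4.28], [0.06, 2.93], [-2.69, 2.69]. Speed limits (rad/s): [2.22, 2.22, 2.79, 3.14, 3.14, 3.14].

INTERFACE

Orientations are given as [roll, pitch, yaw] about the fixed x, y, z axes, in that order (R = Rz(yaw) Ry(pitch) Rx(roll)).
In Python, from cell import * gives the robot as it stands.
- The arm moves only by the tool jog_arm, never from a script. Its argument "targets" is a list of rows, each an object with "turn": the turn, a rotation vector about the world's x, y, z in degrees, a list of three; "slide": the shift along the world's x, y, z in mm, a list of three; "claw": the opening in per cent of the stroke, from 0 (shut) to 100 (fully open). In form: [{"turn": [wx, wy, wz], "slide": [x, y, z], "claw": claw}, ...]. A call has 1 to 5 rows; each row shifts and turns the commanded pose from where the row before left it; what a row does not reach is not made up. A row lasts 1/8 s, in which the tool goes at most 62.5 mm and 10.7 degrees, less where a joint would pass 70% of its speed; a pose out of reach is approached as far as the arm can. A call with a gripper value outside its range is refused whole. The fingers move at their own pace and stop on an object; the grip force is fixed at half the most. Time passes only in rows, so rows that do not move let the fingers close. It gives the time, the measured TCP pose, the force, the opening and the grip force at its end, in the units of the state.
- state(): the state, without advancing time (a new reading comes with each control period).
- read_camera(name): name is "scene" or "top" or "wrist"; returns a dict with "frame" (384x512x3 uint8, blue, green, red), "mtx" (3x3 intrinsics, pixels), "R" (3x3) and "t" (3): a world point X has camera coordinates R X + t. Camera axes: x right, y down, z forward; pixel columns grow to the right and rows downward; lengths in mm; the calibration is good to about 2 mm. A picture is of the moment at which its call begins. There is no depth.
- job_done(): hands the job in; it is judged then, once.
Trained networks look in the newest picture that a camera, given by its name, has taken for a name from the list of things; names that differ only in an ending like _2 or _b are one class to them, and where a whole thing is asked for, a point or a joint stands for the part that bears it (a point fixed in the world has none). Each returns a list of dicts, best first, with "conf" (0 to 1); they miss things now and then, are a little off and sometimes report something else, mostly with a low value. They report only what shows in the picture. A call takes as long as a camera call.
- look_for(query, camera): "xy" ([column, row] in pixels, amid what is visible of it).
The state is a dict: "t": time; "joints": joint angles; "qvel": joint speeds; "tau": joint torques, N m; "eef_pos": TCP position; "tcp_rot": TCP orientation; "ft_force": force on the tool from outside, world axes, zero at the start; "moment": the same for the moment, N m; "opening": opening from 0.0 (shut) to 1.0 (fully open); "grip_force": force on a finger pad.
Only numpy, scipy, OpenCV 4.12 (cv2) and the standard library are available. Lean on these libraries where they do the work, as an engineer would, in place of code of your own. Each camera call takes 0.05 s, during which the arm holds its last target. There are 200 camera calls.

## Working session

There is one attempt and no reset: what is moved stays moved. The work goes in short steps, Python scripts to look and compute and a tool call to move; the robot and the scene stay as the last step left them, time stands still between calls to the robot, and variables do not carry over. Pictures are saved under pics/ and viewed, at most 10 in all, crops included, and the job is handed in when it is done.

Besides the shell and the picture viewer there is one more tool, called after "Emit:" in YAML: its name, and indented under it one key for each argument. jog_arm: Moves the arm, as the interface text tells. Its arguments: {"type":"object","properties":{"targets":{"type":"array","items":{"type":"object","properties":{"turn":{"type":"array","items":{"type":"number"}},"slide":{"type":"array","items":{"type":"number"}},"claw":{"type":"number"}}}}},"required":["targets"]}

```bash
mkdir -p pics
cat > h.py <<'E'
from cell import *
import numpy as np, cv2
def back(c,xy,z):
    d=c["R"].T@np.linalg.inv(c["mtx"])@np.array([xy[0],xy[1],1.]); o=-c["R"].T@c["t"]
    return o+d*(z-o[2])/d[2]
E
python3 - <<'E'
from h import *
ims=[]
for n in ("top","scene"):
    c=read_camera(n); ims.append(c["frame"])
    for q,z in (("carton_yellow",106),("carton_blue",106),("track",60),("crate_mouth",57)):
        print(n,q,[(np.round(r["xy"]),round(r["conf"],2),np.round(back(c,r["xy"],z))) for r in look_for(q,n)[:2]])
    print(np.round(-c["R"].T@c["t"]))
cv2.imwrite("pics/a.png",ims[0]);cv2.imwrite("pics/b.png",ims[1])
s=state();print(s["t"],s["eef_pos"],s["tcp_rot"],s["ft_force"])
E
```

```text
top carton_yellow [(array([294., 158.]), 0.74, array([592., -91., 106.]))]
top carton_blue [(array([303., 221.]), 0.58, array([ 487., -102.,  106.]))]
top track [(array([292., 158.]), 0.42, array([604., -94.,  60.]))]
top crate_mouth [(array([184., 179.]), 0.78, array([570., 100.,  57.]))]
[431. -12. 716.]
scene carton_yellow [(array([199., 200.]), 0.56, array([607., -83., 106.]))]
scene carton_blue [(array([221., 153.]), 0.81, array([504., -90., 106.]))]
scene track [(array([332., 239.]), 0.81, array([579., 115.,  60.]))]
scene crate_mouth [(array([329., 244.]), 0.96, array([586., 112.,  57.]))]
[950. 130. 591.]
0.5 [213.57141953 587.37765727 214.61979719] [-3.14159207e+00 -5.87599018e-07  2.79276526e+00] [-0.46343771 -0.28463201  0.47759308]
```

View pics/a.png

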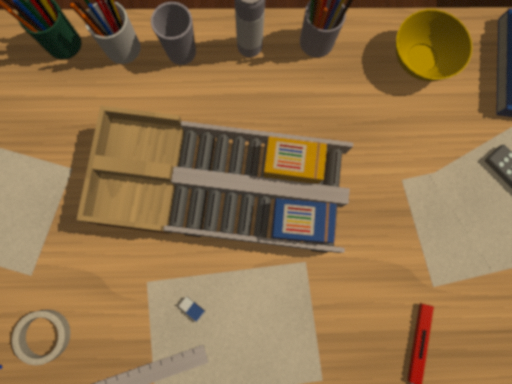

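View pics/b.png

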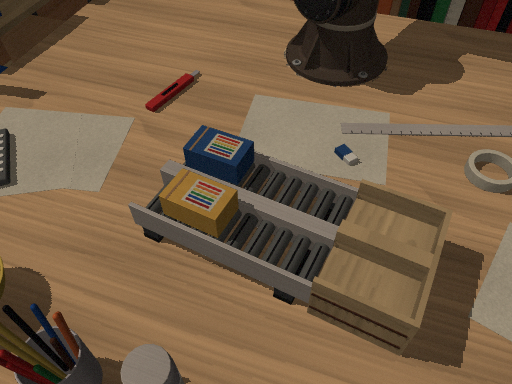

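The top view shows yellow in the far lane (columns 264–326, rows 137–182) and blue in the near lane (columns 273–336, rows 199–243). The crate is at the left, with its mouth near column 175. The scene view agrees.

Run:
```python
from h import *
c=read_camera("top")
P=lambda u,v,z:print((u,v),np.round(back(c,(u,v),z),1))
for u,v in((181,123),(350,147),(174,177),(347,194),(165,231),(341,250)):P(u,v,74)
for u,v in((106,111),(182,121),(79,220),(165,230)):P(u,v,95)
g=c["frame"];h=cv2.cvtColor(g,cv2.COLOR_BGR2HSV)
m=cv2.inRange(h,(18,170,120),(32,255,255));m[:110]=0;m[260:]=0
k=max(cv2.findContours(m,0,2)[0],key=cv2.contourArea);r=cv2.minAreaRect(k);print(r,cv2.boxPoints(r))
for p in cv2.boxPoints(r):P(*map(float,p),106)
cv2.imwrite("pics/c.png",cv2.resize(g[95:265,70:370],None,fx=2.6,fy=2.6,interpolation=2))
```

```text
(181, 123) [668.5 104.   74. ]
(350, 147) [ 619.7 -196.7   74. ]
(174, 177) [570.3 114.9  74. ]
(347, 194) [ 534.8 -185.9   74. ]
(165, 231) [477.  128.6  74. ]
(341, 250) [ 438.5 -169.5   74. ]
(106, 111) [684.2 229.2  95. ]
(182, 121) [664.4  98.5  95. ]
(79, 220) [496.4 264.4  95. ]
(165, 230) [477.1 124.   95. ]
((295.533447265625, 157.74349975585938), (59.88404083251953, 36.085628509521484), 7.431407928466797) [[263.50928 171.76208]
 [268.17657 135.97955]
 [327.55762 143.72491]
 [322.89032 179.50745]]
(263.50927734375, 171.7620849609375) [569.7 -39.6 106. ]
(268.17657470703125, 135.97955322265625) [631.7 -49.1 106. ]
(327.5576171875, 143.72491455078125) [ 616.6 -149.5  106. ]
(322.89031982421875, 179.5074462890625) [ 554.9 -138.3  106. ]
```

View pics/c.png

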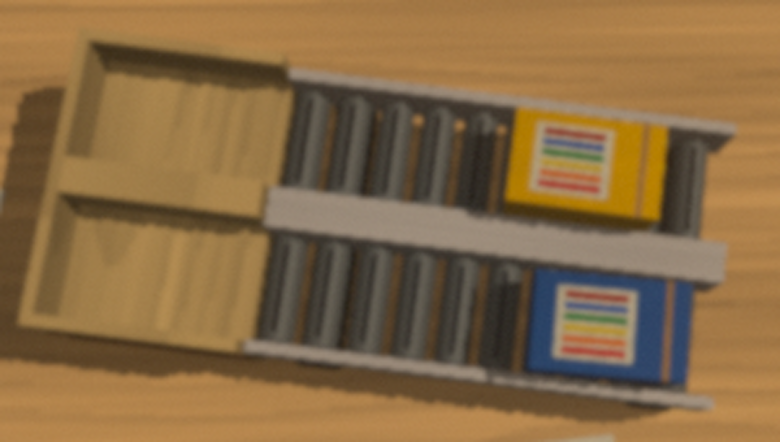

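Emit:
jog_arm:
  targets:
    - {"turn": [0,0,-4.9],"slide": [23,-48,0],"claw": 30}
    - {"turn": [0,0,-4.9],"slide": [23,-48,0],"claw": 30}
    - {"turn": [0,0,-4.9],"slide": [23,-48,0],"claw": 30}
    - {"turn": [0,0,-4.9],"slide": [23,-48,0],"claw": 30}
    - {"turn": [0,0,-4.9],"slide": [23,-48,0],"claw": 30}

```text
t: 1.18
eef_pos: [329.1, 345.9, 214.9]
tcp_rot: [3.141, 0.0, 2.363]
ft_force: [0.7, 0.2, 0.8]
opening: 0.529
grip_force: 0.0
```

Emit:
jog_arm:
  targets:
    - {"turn": [0,0,-4.9],"slide": [23,-48,0],"claw": 30}
    - {"turn": [0,0,-4.9],"slide": [23,-48,0],"claw": 30}
    - {"turn": [0,0,-4.9],"slide": [23,-48,0],"claw": 30}
    - {"turn": [0,0,-4.9],"slide": [23,-48,0],"claw": 30}
    - {"turn": [0,0,-4.9],"slide": [23,-48,0],"claw": 30}

```text
t: 1.8
eef_pos: [444.2, 105.7, 214.9]
tcp_rot: [3.141, 0.0, 1.935]
ft_force: [0.5, 1.2, -0.6]
opening: 0.3
grip_force: 0.0
```

Emit:
jog_arm:
  targets:
    - {"turn": [0,0,-4.9],"slide": [23,-48,0],"claw": 30}
    - {"turn": [0,0,-4.9],"slide": [23,-48,0],"claw": 30}
    - {"turn": [0,0,-4.9],"slide": [23,-48,0],"claw": 30}
    - {"turn": [0,0,-4.9],"slide": [23,-48,0],"claw": 30}
    - {"turn": [0,0,-4.9],"slide": [23,-48,0],"claw": 30}

```text
t: 2.42
eef_pos: [559.2, -134.4, 214.8]
tcp_rot: [3.141, 0.0, 1.507]
ft_force: [-0.5, 0.9, 0.3]
opening: 0.3
grip_force: 0.0
```

Emit:
jog_arm:
  targets:
    - {"turn": [0,0,-4.5],"slide": [22,-48,0],"claw": 30}
    - {"slide": [0,0,-40],"turn": [0,0,0],"claw": 30}
    - {"slide": [0,0,0],"turn": [0,0,0],"claw": 30}

```text
t: 2.8
eef_pos: [579.3, -180.5, 172.4]
tcp_rot: [-3.137, -0.001, 1.431]
ft_force: [-0.7, 0.7, 0.8]
opening: 0.302
grip_force: 0.0
```

Run:
```python
from h import *
a=read_camera("wrist")["frame"];b=read_camera("scene")["frame"]
cv2.imwrite("pics/d.png",cv2.resize(np.hstack([a,b[80:,60:400].copy() if 0 else b]),(800,300)))
```

```text
(no output)
```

View pics/d.png

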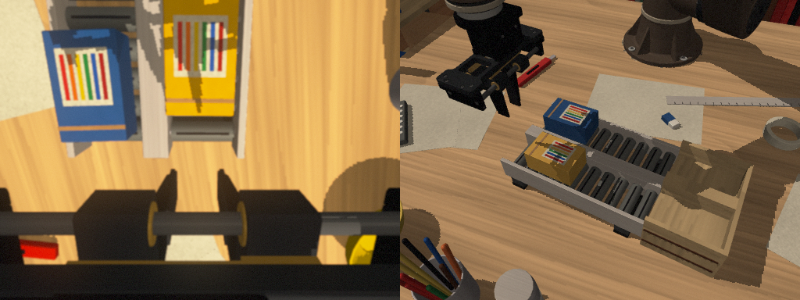

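The wrist view shows the fingers (centre about column 197) in line with the yellow carton (about 198) and square to it, with a gap behind its rear face. I'll descend and make contact.

Emit:
jog_arm:
  targets:
    - {"slide": [0,0,-46],"turn": [0,0,0],"claw": 30}
    - {"slide": [0,0,-46],"turn": [0,0,0],"claw": 30}
    - {"slide": [0,0,0],"turn": [0,0,0],"claw": 30}
    - {"slide": [2,12,0],"turn": [0,0,0],"claw": 30}

```text
t: 3.4
eef_pos: [583.7, -168.8, 85.1]
tcp_rot: [3.139, 0.001, 1.431]
ft_force: [0.9, -0.3, 0.9]
opening: 0.296
grip_force: 0.0
```

Emit:
jog_arm:
  targets:
    - {"slide": [1.1,8,0],"turn": [0,0,0],"claw": 30}
    - {"slide": [1.1,8,0],"turn": [0,0,0],"claw": 30}
    - {"slide": [1.1,8,0],"turn": [0,0,0],"claw": 30}
    - {"slide": [1.1,8,0],"turn": [0,0,0],"claw": 30}
    - {"slide": [1.1,8,0],"turn": [0,0,0],"claw": 30}

```text
t: 4.03
eef_pos: [588.2, -128.1, 82.7]
tcp_rot: [3.142, 0.0, 1.431]
ft_force: [0.4, -0.6, 0.5]
opening: 0.298
grip_force: 0.4
```

Run:
```python
from h import *
a=read_camera("wrist")["frame"];c=read_camera("top")
cv2.imwrite("pics/e.png",cv2.resize(np.hstack([a,c["frame"]]),(800,300)))
print(state()["ft_force"],[(r["conf"],back(c,r["xy"],106)) for r in look_for("carton_yellow","top")])
```

```text
[-0.4459865   0.00560223 -1.72148705] [(0.66, array([606.26672396, -36.46419139, 106.        ]))]
```

View pics/e.png

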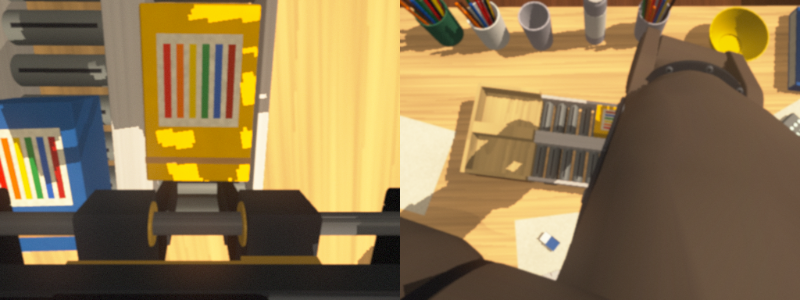

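The fingers are touching the rear face and the carton is straight. I'll keep pushing.

Emit:
jog_arm:
  targets:
    - {"slide": [1.14,8,0],"turn": [0,0,0],"claw": 30}
    - {"slide": [1.14,8,0],"turn": [0,0,0],"claw": 30}
    - {"slide": [1.14,8,0],"turn": [0,0,0],"claw": 30}
    - {"slide": [1.14,8,0],"turn": [0,0,0],"claw": 30}
    - {"slide": [1.14,8,0],"turn": [0,0,0],"claw": 30}

```text
t: 4.8
eef_pos: [593.9, -88.0, 82.6]
tcp_rot: [3.142, 0.0, 1.432]
ft_force: [0.1, -0.9, 0.1]
opening: 0.3
grip_force: 0.3
```

Emit:
jog_arm:
  targets:
    - {"slide": [1.14,8,0],"turn": [0,0,0],"claw": 30}
    - {"slide": [1.14,8,0],"turn": [0,0,0],"claw": 30}
    - {"slide": [1.14,8,0],"turn": [0,0,0],"claw": 30}
    - {"slide": [1.14,8,0],"turn": [0,0,0],"claw": 30}
    - {"slide": [1.14,8,0],"turn": [0,0,0],"claw": 30}

```text
t: 5.42
eef_pos: [599.6, -48.1, 82.7]
tcp_rot: [3.141, 0.0, 1.431]
ft_force: [1.2, -0.6, 0.4]
opening: 0.3
grip_force: 0.3
```

Emit:
jog_arm:
  targets:
    - {"slide": [1.14,8,0],"turn": [0,0,0],"claw": 30}
    - {"slide": [1.14,8,0],"turn": [0,0,0],"claw": 30}
    - {"slide": [1.14,8,0],"turn": [0,0,0],"claw": 30}
    - {"slide": [1.14,8,0],"turn": [0,0,0],"claw": 30}
    - {"slide": [1.14,8,0],"turn": [0,0,0],"claw": 30}

```text
t: 6.05
eef_pos: [605.3, -8.1, 82.7]
tcp_rot: [3.142, 0.0, 1.431]
ft_force: [-0.0, -1.1, -0.8]
opening: 0.302
grip_force: 0.4
```

Run:
```python
from h import *
a=read_camera("wrist")["frame"];c=read_camera("scene")
cv2.imwrite("pics/f.png",cv2.resize(np.hstack([a,c["frame"]]),(800,300)))
```

```text
(no output)
```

View pics/f.png

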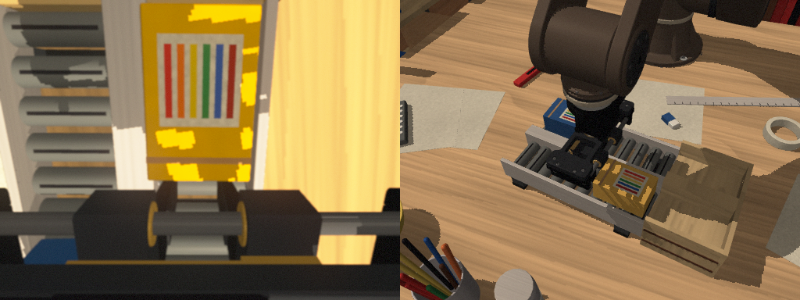

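The carton runs straight along the far lane and its front is nearing the mouth. I'll keep going.

Emit:
jog_arm:
  targets:
    - {"slide": [1.14,8,0],"turn": [0,0,0],"claw": 30}
    - {"slide": [1.14,8,0],"turn": [0,0,0],"claw": 30}
    - {"slide": [1.14,8,0],"turn": [0,0,0],"claw": 30}
    - {"slide": [1.14,8,0],"turn": [0,0,0],"claw": 30}
    - {"slide": [1.14,8,0],"turn": [0,0,0],"claw": 30}

```text
t: 6.78
eef_pos: [611.0, 32.0, 82.7]
tcp_rot: [3.141, 0.0, 1.432]
ft_force: [-0.7, 0.2, -0.1]
opening: 0.299
grip_force: 0.2
```

Emit:
jog_arm:
  targets:
    - {"slide": [1.14,8,0],"turn": [0,0,0],"claw": 30}
    - {"slide": [1.14,8,0],"turn": [0,0,0],"claw": 30}
    - {"slide": [1.14,8,0],"turn": [0,0,0],"claw": 30}
    - {"slide": [1.14,8,0],"turn": [0,0,0],"claw": 30}
    - {"slide": [1.14,8,0],"turn": [0,0,0],"claw": 30}

```text
t: 7.4
eef_pos: [616.6, 71.9, 82.6]
tcp_rot: [-3.142, 0.0, 1.431]
ft_force: [0.1, -1.8, -0.8]
opening: 0.297
grip_force: 0.6
```

Emit:
jog_arm:
  targets:
    - {"slide": [1.14,8,0],"turn": [0,0,0],"claw": 30}
    - {"slide": [1.14,8,0],"turn": [0,0,0],"claw": 30}
    - {"slide": [1.14,8,0],"turn": [0,0,0],"claw": 30}
    - {"slide": [0.85,6,0],"turn": [0,0,0],"claw": 30}
    - {"slide": [0.56,4,0],"turn": [0,0,0],"claw": 30}

```text
t: 8.02
eef_pos: [621.5, 105.7, 82.7]
tcp_rot: [3.141, 0.0, 1.432]
ft_force: [0.0, -1.0, -0.2]
opening: 0.299
grip_force: 0.9
```

Run:
```python
from h import *
a=read_camera("wrist")["frame"];c=read_camera("scene")
cv2.imwrite("pics/g.png",np.hstack([cv2.resize(a,(400,300)),cv2.resize(c["frame"][160:370,210:490],(400,300))]))
```

```text
(no output)
```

View pics/g.png

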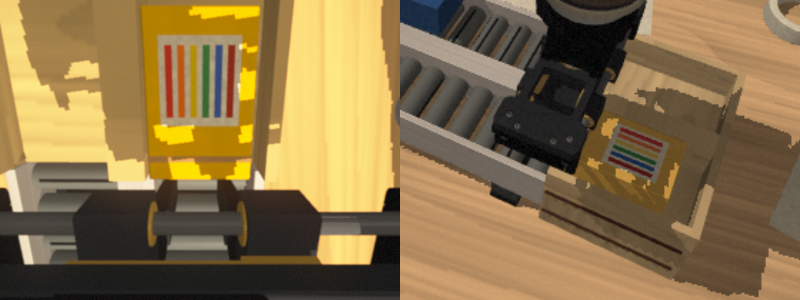

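The carton is in the bay with its rear face about level with the mouth. A little more, then I'll back off, lift and look.

Emit:
jog_arm:
  targets:
    - {"slide": [0.7,5,0],"turn": [0,0,0],"claw": 30}
    - {"slide": [0.6,4,0],"turn": [0,0,0],"claw": 30}
    - {"slide": [0.3,2,0],"turn": [0,0,0],"claw": 30}
    - {"slide": [0,0,0],"turn": [0,0,0],"claw": 30}

```text
t: 8.62
eef_pos: [623.1, 116.7, 82.7]
tcp_rot: [3.141, -0.0, 1.431]
ft_force: [0.6, 0.2, 0.1]
opening: 0.301
grip_force: 0.0
```

Emit:
jog_arm:
  targets:
    - {"slide": [-1.4,-10,0],"turn": [0,0,0],"claw": 30}
    - {"slide": [-3,-20,0],"turn": [0,0,0],"claw": 30}
    - {"slide": [0,0,50],"turn": [0,0,0],"claw": 30}
    - {"slide": [0,0,60],"turn": [0,0,0],"claw": 30}
    - {"slide": [-6,-60,10],"turn": [0,0,0],"claw": 30}

```text
t: 9.25
eef_pos: [613.9, 26.8, 206.8]
tcp_rot: [3.135, -0.001, 1.435]
ft_force: [0.2, -0.7, -0.7]
opening: 0.302
grip_force: 0.0
```

Emit:
jog_arm:
  targets:
    - {"slide": [-6,-60,0],"turn": [0,0,0],"claw": 30}
    - {"slide": [-6,-60,0],"turn": [0,0,0],"claw": 30}
    - {"slide": [-6,-60,0],"turn": [0,0,0],"claw": 30}
    - {"slide": [0,-60,0],"turn": [0,0,0],"claw": 30}
    - {"slide": [0,0,0],"turn": [0,0,0],"claw": 30}

```text
t: 9.88
eef_pos: [593.3, -218.6, 202.3]
tcp_rot: [3.141, 0.0, 1.426]
ft_force: [0.7, 0.5, 0.6]
opening: 0.299
grip_force: 0.0
```

Run:
```python
from h import *
a=read_camera("top");c=read_camera("scene")
h=cv2.cvtColor(a["frame"],cv2.COLOR_BGR2HSV)
m=cv2.inRange(h,(18,170,100),(32,255,255));m[:105]=0;m[260:]=0
k=max(cv2.findContours(m,0,2)[0],key=cv2.contourArea);r=cv2.minAreaRect(k)
for p in cv2.boxPoints(r):print(p,np.round(back(a,p,103),1))
cv2.imwrite("pics/i.png",np.hstack([cv2.resize(a["frame"][95:245,60:260],(400,300)),cv2.resize(c["frame"][160:370,210:490],(400,300))]))
```

```text
[100.92309 154.6154 ] [604.3 231.  103. ]
[105.93847  114.492325] [674.6 225.9 103. ]
[172.8923  122.86156] [658.2 112.5 103. ]
[167.87692 162.98463] [588.1 119.7 103. ]
```

View pics/i.png

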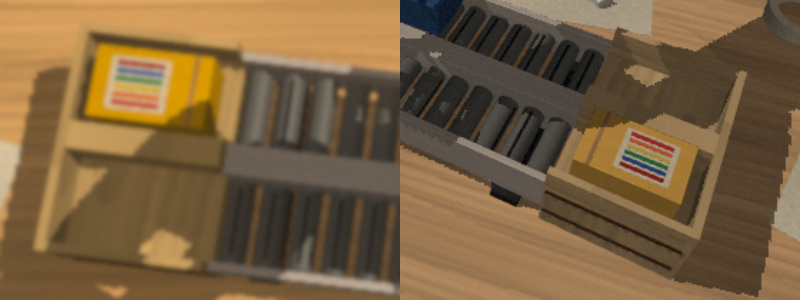

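The carton lies flat and fully inside the bay. In the crop its rear edge is at about column 217 and the mouth at about 237. The robot is clear, so I'm handing in.

```bash
python3 -c "
from cell import *
print(job_done())"
```

```text
the job is handed in; nothing more can be done
None
```

The yellow carton was rolled along its lane into the crate bay and lies flat, wholly inside (rear face about 15 mm past the mouth by the last picture); the blue carton was not touched, the arm is clear, and the job was handed in at about 10 s, with no verdict returned.

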